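# Hang the button tray on the pressing table's twin pins

## Robot

A 6-joint arm with a two-finger parallel gripper is mounted at the origin on the work surface. World frame = base frame: x ahead of the robot, y to its left, z up, the work surface at z = 0. Lengths are in m, angles in rad, forces in N, time in s.
With the tool pointing down it reaches from about 0.35 to 0.975 m from the base axis. Payload 4.9 kg.
Tool frame: the origin (TCP) lies on the centre line of the jaws, within the pads' length; the fingertips stand 11 mm ahead of it and the grasp point (between the pads) lies 8 mm behind it; z points along the fingers, y is the direction in which the jaws open and shut (so a half turn about z gives the same grasp; the last joint's range is limited). The gripper opens to 85 mm and grips with 20 to 120 N. Pads are 22 mm wide; open, the fingers measure 114 mm over their backs; the gripper's body (76 mm by 85 mm) begins 54 mm behind the grasp point. The pads swing forward as they close: fully open they stand 13 mm farther back than shut.
Start: joints at [1.03, 0.053, 1.613, -0, 1.476, -0.119], TCP at [0.256, 0.57, 0.242] pointing down, gripper open.
Joint ranges: [-3.01, 3.01], [-1.01, 2.22], [0.06, 2.58], [-1.02, 4.17], [0.09, 2.62], [-3.14, 3.14]. Speed limits (rad/s): [2.57, 2.57, 3.14, 3.14, 3.14, 3.14].

## Interface

Orientations are given as a rotation vector (axis times angle).
In Python, from station import ctrl gives the robot as it stands.
- The arm moves only by the tool send_rows, never from a script. Its argument "series" is a list of rows, each an object of numbers: "tx", "ty", "tz": the shift along the tool's x, y, z in cm; "wx", "wy", "wz": the turn, a rotation vector about the tool's x, y, z in rad; "jaw": the closure, from 0 (fully open) to 1 (shut). In form: [{"tx": .., "ty": .., "tz": .., "wx": .., "wy": .., "wz": .., "jaw": ..}, ...]. A call has 1 to 5 rows; each row shifts and turns the pose as measured when the row begins, along the tool's axes as they then stand; what a row does not reach is not made up. A row lasts 1/8 s, in which the tool goes at most 62.5 mm and 10.7 degrees, less where a joint would pass 70% of its speed; a pose out of reach is approached as far as the arm can. A call is refused whole if a number of a shift passes 6.25 or a number of a turn 0.188, either way. A call with a gripper value outside its range is refused whole. The fingers move at their own pace and stop on an object; "squeeze" is the grip in N (left out, the last holds). Time passes only in rows, so rows that do not move let the fingers close. It gives the time, the measured TCP pose, the force and the opening at its end, in the units of the state.
- ctrl.get_obs(): the state, without advancing time (a new reading comes with each control period).
- ctrl.get_image(name): name is "scene" or "top" or "wrist"; returns the picture (420x560x3 uint8, red, green, blue); there is no depth.
- ctrl.camera_info(name): a dict with "mtx" (3x3 intrinsics, pixels), "R" (3x3) and "t" (3): a world point X has camera coordinates R X + t. Camera axes: x right, y down, z forward; pixel columns grow to the right and rows downward; lengths in m; the calibration is good to about 2 mm. A picture is of the moment at which its call begins: read the wrist's pose just before it. camera_info takes no time and is no camera call; for the wrist camera it gives the pose at the moment of the call.
- ctrl.finish_job(): hands the job in, once; it reports no verdict.
The state is a dict: "t": time; "q": joint angles; "dq": joint speeds; "effort": joint torques, N m; "tool_pos": TCP position; "tool_rot": TCP orientation; "contact_force": force on the tool from outside, world axes, zero at the start; "wrist_torque": the same for the moment, N m; "opening": finger opening in m.
Only numpy, scipy, OpenCV 4.12 (cv2) and the standard library are available. Lean on these libraries where they do the work, as an engineer would, in place of code of your own. Each camera call takes 0.05 s, during which the arm holds its last target.

## Task

Hang the small steel tray that has a hole in each ear on the white twin-post holder, with both pins up through both holes and the ears lying flat on the posts. Lower it on without dropping or throwing it, let go, and leave the look-alike tray with the solid ears where it stands.

Things in the scene. Friction and masses are not known exactly. Their poses are not given: they have to be found in the camera images.
- tray_grip (a point): Centre of the grip of the tray to hang, on its vertical centre line, 95 mm above its underside. The grip is a light wooden bar 12 mm thick (x), 52 mm long (y) and 18 mm high, on two straps over the tray's middle, 36 mm of free room under it. Axes: x across the bar, y along the bar and through both ear holes, z up. Half a turn about z makes no difference.
- tray: The tray to hang: origin at the centre of its underside, axes as its grip. Loose steel box 100 (x) by 56 (y) by 50 mm high, open, empty, 0.2-0.4 kg, standing upright. At rim level a flat ear, 4 mm thick and 46 mm wide, juts out at each end to y=+/-86 mm, underside at z=46 mm, with a 30 mm round through hole centred at x=0, y=+/-60 mm.
- cradle_top (a point): Midway between the holder's two pins, level with its post tops, 100 mm above the table. White, fixed: base 90x164x8 mm; two posts 30 (x) by 24 (y) mm at y=+/-60 mm, open between. On each post a dark pin, 9 mm across, 28 mm tall, top 12 mm tapering. Axes: y through the pins, z up. The hung tray's box is between the posts, grip centre 49 mm above this point, either way round.
- blank_grip (a point): Centre of the wooden grip, 95 mm above the underside, of the look-alike tray: same size, materials and axes, but its ears are solid, without holes. It stays where it is.

How it is judged:
By the outcome, as a careful person would: the job done as asked, in the order asked, and still so for the second after the job is handed in, with the robot touching nothing.
It also fails if it takes over 38 s, if anything falls off the work surface, if the arm or the gripper's body presses on something with over 40 N, if the wrist force passes 120 N, or if a joint passes its speed limit or range.

## Working session

There is one attempt and no reset: what is moved stays moved. The work goes in short steps, Python scripts to look and compute and a tool call to move; the robot and the scene stay as the last step left them, time stands still between calls to the robot, and variables do not carry over. Pictures are saved under pics/ and viewed, and the job is handed in when it is done.

Besides the shell and the picture viewer there is one more tool, called after "Call:" as name(argument=value, ...) on one line, values as JSON. send_rows: Moves the arm, as the interface text tells. Its arguments: {"type":"object","properties":{"series":{"type":"array"},"squeeze":{"type":"number"}},"required":["series"]}

```bash
ls; mkdir -p pics
python3 - <<'E'
from station import ctrl
import cv2
o=ctrl.get_obs();print(o)
for n in("scene","top"):
    im=ctrl.get_image(n);cv2.imwrite(f"pics/{n}0.png",im[:,:,::-1])
    c=ctrl.camera_info(n);print(n,c)
E
```

```text
pics
{'t': 0.0, 'q': array([ 1.03000597e+00,  5.33737481e-02,  1.61427792e+00,  1.06586689e-05,
        1.47598969e+00, -1.18998068e-01]), 'dq': array([ 5.15638963e-04, -3.57201782e-04, -3.16075215e-04,  1.25874377e-03,
        1.25811843e-03, -9.99666792e-05]), 'effort': array([-2.30029109e-04, -3.93687665e+01, -3.70173991e+01,  2.47909085e-06,
        7.35634938e-03, -8.72301740e-06]), 'tool_pos': array([0.25556234, 0.56971474, 0.24106212]), 'tool_rot': array([-6.57509524e-01, -3.07132607e+00,  3.03852313e-03]), 'contact_force': array([-0.27005289, -0.20925793,  0.22595245]), 'wrist_torque': array([0.01456654, 0.01068096, 0.03982798]), 'opening': 0.08526464106140147}
scene {'mtx': array([[380.83434935,   0.        , 275.72422547],
       [  0.        , 380.83434935, 214.46023242],
       [  0.        ,   0.        ,   1.        ]]), 'R': array([[-0.04292428,  0.99904647, -0.00797794],
       [ 0.64107931,  0.02141781, -0.76717572],
       [-0.76627333, -0.03804496, -0.64138737]]), 't': array([ 3.20857182e-04, -2.49878044e-01,  1.21652786e+00])}
top {'mtx': array([[384.17919401,   0.        , 282.52010561],
       [  0.        , 384.17919401, 209.81957455],
       [  0.        ,   0.        ,   1.        ]]), 'R': array([[-0.01182876, -0.99985623,  0.01214882],
       [-0.99829832,  0.01111478, -0.05724439],
       [ 0.05710113, -0.01280528, -0.99828627]]), 't': array([-6.84847334e-04,  4.97133816e-01,  8.87111075e-01])}
```

View pics/scene0.png

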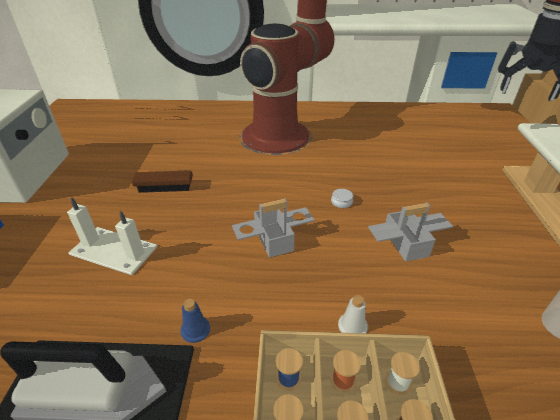

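View pics/top0.png

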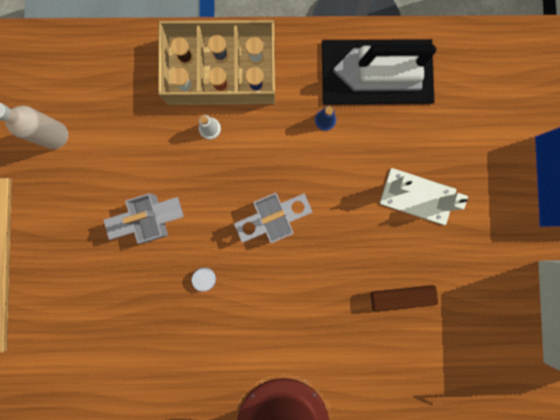

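The holed tray is the middle one (top view about (273,217)), the solid-eared one is left (143,217), and the holder is at right (423,196). I'll enlarge these next.

Run:
```python
import cv2
t=cv2.imread("pics/top0.png");s=cv2.imread("pics/scene0.png")
def c(im,x0,y0,w,h,f,n): cv2.imwrite("pics/"+n,cv2.resize(im[y0:y0+h,x0:x0+w],None,fx=f,fy=f,interpolation=cv2.INTER_CUBIC))
c(t,225,180,100,75,8,"c1.png")
c(t,375,160,100,75,8,"c2.png")
c(s,225,190,100,75,8,"c3.png")
c(s,60,190,100,90,6,"c4.png")
```

```text
(no output)
```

View pics/c1.png

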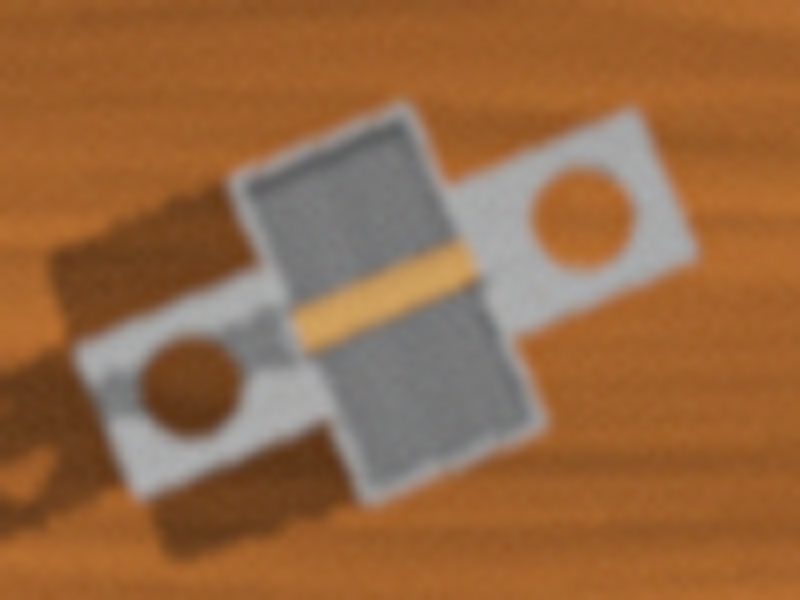

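View pics/c2.png

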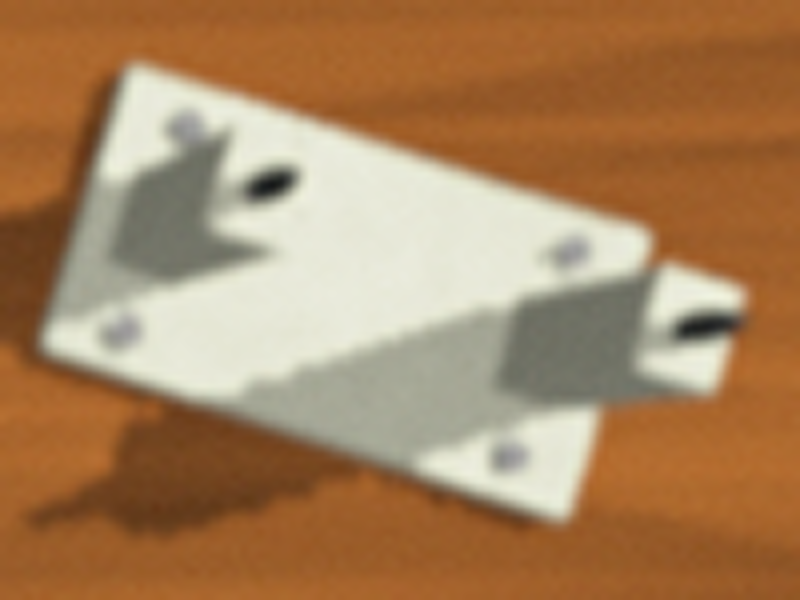

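View pics/c3.png

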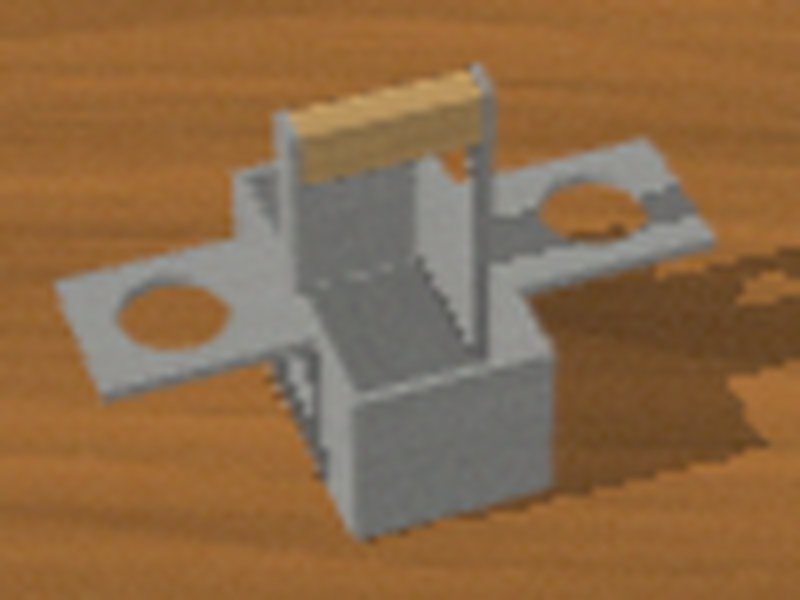

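View pics/c4.png

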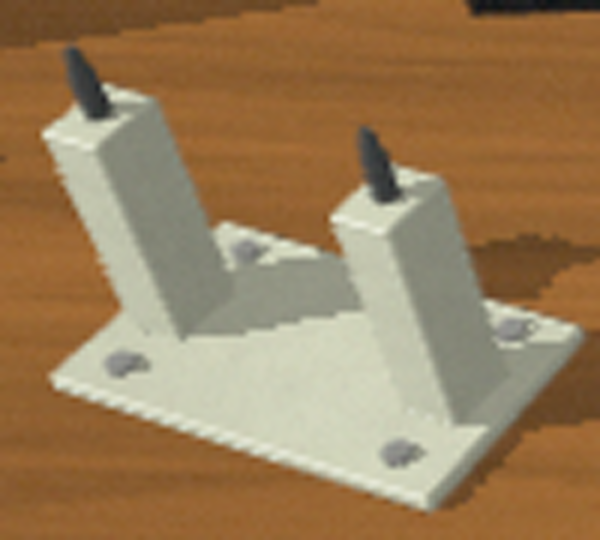

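```bash
cat > h.py <<'E'
import numpy as np
from scipy.optimize import least_squares
def proj(c,P):
    X=P@np.array(c["R"]).T+np.array(c["t"]); p=X@np.array(c["mtx"]).T
    return p[:,:2]/p[:,2:]
def px(L,x0,y0,f): return (np.array(L,float)+.5)/f-.5+[x0,y0]
def place(v,M):
    c,s=np.cos(v[2]),np.sin(v[2]); M=np.array(M,float)
    return np.c_[v[0]+c*M[:,0]-s*M[:,1],v[1]+s*M[:,0]+c*M[:,1],M[:,2]]
def fit(groups,v0):
    # groups: (cam, model pts, pixels)
    f=lambda v:np.concatenate([(proj(c,place(v,M))-p).ravel() for c,M,p in groups])
    r=least_squares(f,v0,loss="soft_l1"); return r.x,f(r.x).reshape(-1,2)
E
cat > f.py <<'E'
from station import ctrl
from h import *
T=ctrl.camera_info("top");S=ctrl.camera_info("scene")
np.set_printoptions(precision=4,suppress=True)
# tray; yaw: +y axis toward left in image (low px) -> model y+ = left end in top view
H=.05
# top view: +world y = image left, +world x = image up
Mt=[[0,-.06,H],[0,.06,H],[.05,-.028,H],[.05,.028,H],[-.05,-.028,H],[-.05,.028,H],[.023,-.086,H],[-.023,-.086,H],[.023,.086,H],[-.023,.086,H]]
Pt=px([(583,217),(191,385),(407,100),(235,183),(545,422),(370,503),(636,108),(699,258),(75,355),(140,500)],225,180,8)
# scene: camera faces robot: image right=+y, down=+x
Ms=[[0,-.06,H],[0,.06,H],[.023,-.086,H],[-.023,-.086,H],[.023,.086,H],[-.023,.086,H],[.05,-.028,H],[.05,.028,H],[.05,-.028,0],[.05,.028,0]]
Ps=px([(174,312),(597,210),(105,393),(55,287),(713,240),(645,140),(352,402),(550,353),(360,540),(550,487)],225,190,8)
for n,g in (("both",[(T,Mt,Pt),(S,Ms,Ps)]),("top",[(T,Mt,Pt)]),("scene",[(S,Ms,Ps)])):
    v,r=fit(g,[.47,.03,.4]);print("tray",n,v,np.abs(r).mean(), r.round(1).tolist() if n=="both" else "")
b=.008;h=.1
# holder: left in top view = +y
Ht=[[.045,.082,b],[.045,-.082,b],[-.045,-.082,b],[-.045,.082,b],[0,.06,.128],[0,-.06,.128],[.015,-.048,h],[.015,-.072,h],[-.015,-.072,h],[-.015,-.048,h]]
Pt=px([(133,62),(653,232),(572,522),(42,350),(295,174),(742,319),(665,262),(748,288),(718,395),(635,372)],375,160,8)
Hs=[[.045,.082,b],[.045,-.082,b],[-.045,.082,b],[-.045,-.082,b],[0,-.06,.128],[0,.06,.128],[-.015,-.072,h],[-.015,-.048,h],[.015,-.048,h],[.015,-.072,h],[-.015,.072,h],[.015,.048,h],[.015,.072,h]]
Ps=px([(430,500),(50,375),(583,328),(225,222),(71,47),(363,127),(107,85),(157,98),(98,152),(45,132),(443,178),(333,215),(387,233)],60,190,6)
for n,g in (("both",[(T,Ht,Pt),(S,Hs,Ps)]),("top",[(T,Ht,Pt)]),("scene",[(S,Hs,Ps)])):
    v,r=fit(g,[.52,-.3,-.3]);print("hold",n,v,np.abs(r).mean(), r.round(1).tolist() if n=="both" else "")
E
python3 f.py
```

```text
tray both [0.477  0.015  0.4004] 0.4908072596832689 [[0.2, 0.6], [0.3, 0.9], [0.4, 0.6], [-0.9, 0.1], [0.9, 1.0], [-0.1, 0.9], [0.1, 0.3], [0.4, 0.2], [0.1, -0.1], [0.1, 0.6], [0.1, 1.0], [-0.3, 0.5], [-0.1, 0.9], [0.2, 0.2], [0.4, 0.4], [0.3, 0.4], [0.2, 1.3], [0.8, 0.7], [-0.4, 1.1], [0.3, 1.0]]
tray top [0.4782 0.0154 0.4   ] 0.3023182243183484 
tray scene [0.4746 0.0146 0.399 ] 0.2455416424140225 
hold both [ 0.5254 -0.3296 -0.3242] 0.5068489583343867 [[-0.3, 0.8], [0.3, 0.7], [-0.2, 0.4], [0.0, 0.6], [0.3, 1.0], [-0.1, 0.8], [-0.3, 0.6], [-0.0, 0.8], [-0.2, 0.7], [-0.5, 0.1], [-0.2, 0.8], [-0.5, 1.0], [0.3, 0.1], [-0.3, 0.2], [-0.1, 1.1], [0.5, 1.2], [-0.5, 0.1], [0.3, 0.5], [-0.5, 0.2], [-1.0, 0.9], [0.8, 0.4], [-0.8, 0.9], [0.4, 0.8]]
hold top [ 0.5269 -0.3299 -0.3256] 0.19424181366294846 
hold scene [ 0.5234 -0.3301 -0.3285] 0.36594676242691276
```

```bash
cat > d.py <<'E'
import sys
from station import ctrl
import numpy as np
from scipy.spatial.transform import Rotation as R
# args x y z yaw(of tool y) -> shift in current tool axes (cm), turn wz
x,y,z,yaw=map(float,sys.argv[1:5])
o=ctrl.get_obs();M=R.from_rotvec(o["tool_rot"])
d=M.inv().apply(np.array([x,y,z])-o["tool_pos"])*100
ty=np.array([np.cos(yaw),np.sin(yaw),0]);tz=np.array([0,0,-1.]);G=np.c_[np.cross(ty,tz),ty,tz]
w=(M.inv()*R.from_matrix(G)).as_rotvec()
np.set_printoptions(precision=4,suppress=True)
print("t",round(o["t"],2),"pos",o["tool_pos"],"shift cm",d,"turn",w,"F",o["contact_force"],"open",round(o["opening"],4),"q",o["q"])
E
python3 d.py .477 .015 .16 .400
```

```text
t 0.1 pos [0.2556 0.5697 0.2412] shift cm [-42.9126 -41.5323   8.1843] turn [-0.0019  0.0005  0.749 ] F [-0.1266 -0.6727  0.2021] open 0.0859 q [ 1.03    0.0533  1.6142  0.      1.476  -0.119 ]
```

Call:
send_rows(series=[{"tx": -3.6, "ty": -3.5}, {"tx": -3.6, "ty": -3.5}, {"tx": -3.6, "ty": -3.5}, {"tx": -3.6, "ty": -3.5}, {"tx": -3.6, "ty": -3.5}])

```text
invalid input at $.series[0]: expected keys tx, ty, tz, wx, wy, wz, jaw
```

Call:
send_rows(series=[{"tx": -3.6, "ty": -3.5}, {"tx": -3.6, "ty": -3.5}, {"tx": -3.6, "ty": -3.5}, {"tx": -3.6, "ty": -3.5}, {"tx": -3.6, "ty": -3.5}])

```text
invalid input at $.series[0]: expected keys tx, ty, tz, wx, wy, wz, jaw
```

Call:
send_rows(series=[{"wz": 0.15}, {"wz": 0.15}, {"wz": 0.15}, {"wz": 0.15}, {"wz": 0.15}])

```text
invalid input at $.series[0]: expected keys tx, ty, tz, wx, wy, wz, jaw
```

```bash
python3 d.py .477 .015 .16 .400
```

```text
t 0.1 pos [0.2556 0.5697 0.2412] shift cm [-42.9126 -41.5323   8.1843] turn [-0.0019  0.0005  0.749 ] F [-0.1266 -0.6727  0.2021] open 0.0859 q [ 1.03    0.0533  1.6142  0.      1.476  -0.119 ]
```

Call:
send_rows(series=[{"tx": -3.6, "ty": -3.5, "tz": 0, "wx": 0, "wy": 0, "wz": 0, "jaw": 0}, {"tx": -3.6, "ty": -3.5, "tz": 0, "wx": 0, "wy": 0, "wz": 0, "jaw": 0}, {"tx": -3.6, "ty": -3.5, "tz": 0, "wx": 0, "wy": 0, "wz": 0, "jaw": 0}, {"tx": -3.6, "ty": -3.5, "tz": 0, "wx": 0, "wy": 0, "wz": 0, "jaw": 0}, {"tx": -3.6, "ty": -3.5, "tz": 0, "wx": 0, "wy": 0, "wz": 0, "jaw": 0}])

```text
t: 0.72
tool_pos: [0.3486, 0.3314, 0.2382]
tool_rot: [-0.647, -3.072, 0.01]
contact_force: [0.9, 0.3, 0.2]
opening: 0.0855
```

```bash
python3 d.py .477 .015 .16 .400
```

```text
t 0.72 pos [0.3486 0.3314 0.2382] shift cm [-24.5258 -23.7217   7.9405] turn [-0.0066  0.0013  0.7555] F [0.9475 0.2922 0.2065] open 0.0855 q [ 0.6066 -0.2963  1.9388 -0.0023  1.5052 -0.5488]
```

Call:
send_rows(series=[{"tx": -3.6, "ty": -3.5, "tz": 0, "wx": 0, "wy": 0, "wz": 0, "jaw": 0}, {"tx": -3.6, "ty": -3.5, "tz": 0, "wx": 0, "wy": 0, "wz": 0, "jaw": 0}, {"tx": -3.6, "ty": -3.5, "tz": 0, "wx": 0, "wy": 0, "wz": 0, "jaw": 0}, {"tx": -3.6, "ty": -3.5, "tz": 0, "wx": 0, "wy": 0, "wz": 0, "jaw": 0}, {"tx": -3.6, "ty": -3.5, "tz": 0, "wx": 0, "wy": 0, "wz": 0, "jaw": 0}])

```text
t: 1.35
tool_pos: [0.4432, 0.0905, 0.2371]
tool_rot: [-0.645, -3.071, 0.01]
contact_force: [0.7, 0.7, -0.4]
opening: 0.0852
```

Call:
send_rows(series=[{"tx": 0, "ty": 0, "tz": 0, "wx": 0, "wy": 0, "wz": 0.155, "jaw": 0}, {"tx": 0, "ty": 0, "tz": 0, "wx": 0, "wy": 0, "wz": 0.155, "jaw": 0}, {"tx": 0, "ty": 0, "tz": 0, "wx": 0, "wy": 0, "wz": 0.155, "jaw": 0}, {"tx": 0, "ty": 0, "tz": 0, "wx": 0, "wy": 0, "wz": 0.155, "jaw": 0}, {"tx": 0, "ty": 0, "tz": 0, "wx": 0, "wy": 0, "wz": 0.145, "jaw": 0}])

```text
t: 1.98
tool_pos: [0.4427, 0.0861, 0.2343]
tool_rot: [-1.788, -2.578, 0.017]
contact_force: [-0.9, 0.4, 0.3]
opening: 0.0853
```

```bash
python3 d.py .477 .015 .16 .400
```

```text
t 1.98 pos [0.4427 0.0861 0.2343] shift cm [-7.8392  0.8026  7.4473] turn [-0.0111  0.0025 -0.0421] F [-0.9457  0.4417  0.3144] open 0.0853 q [ 0.0305 -0.3728  2.0039 -0.0061  1.5201 -0.3271]
```

Call:
send_rows(series=[{"tx": -4, "ty": 0.4, "tz": 2, "wx": -0.005, "wy": 0, "wz": -0.02, "jaw": 0}, {"tx": -4, "ty": 0.4, "tz": 2, "wx": -0.005, "wy": 0, "wz": -0.02, "jaw": 0}, {"tx": 0, "ty": 0, "tz": 0, "wx": 0, "wy": 0, "wz": 0, "jaw": 0}])

```text
t: 2.35
tool_pos: [0.479, 0.0129, 0.1927]
tool_rot: [1.735, 2.618, -0.003]
contact_force: [-0.0, 1.0, -0.5]
opening: 0.0853
```

```bash
python3 d.py .477 .015 .16 .400;python3 - <<'E'
from station import ctrl
import cv2
im=ctrl.get_image("wrist");cv2.imwrite("pics/w1.png",im[:,:,::-1]);print(ctrl.camera_info("wrist"))
E
```

```text
t 2.35 pos [0.479  0.0129 0.1927] shift cm [ 0.2778 -0.1023  3.2716] turn [-0.0009  0.0017  0.    ] F [-0.0118  0.9794 -0.5437] open 0.0853 q [-0.1274 -0.2725  1.9961 -0.002   1.4178 -0.5271]
{'mtx': array([[327.09165394,   0.        , 284.0422789 ],
       [  0.        , 327.09165394, 210.61817967],
       [  0.        ,   0.        ,   1.        ]]), 'R': array([[ 9.20962204e-01,  3.89651619e-01,  4.85418922e-04],
       [ 3.73556155e-01, -8.83272711e-01,  2.83346285e-01],
       [ 1.10835096e-01, -2.60769888e-01, -9.59017543e-01]]), 't': array([-0.4470295 , -0.18968678,  0.28177211])}
```

View pics/w1.png

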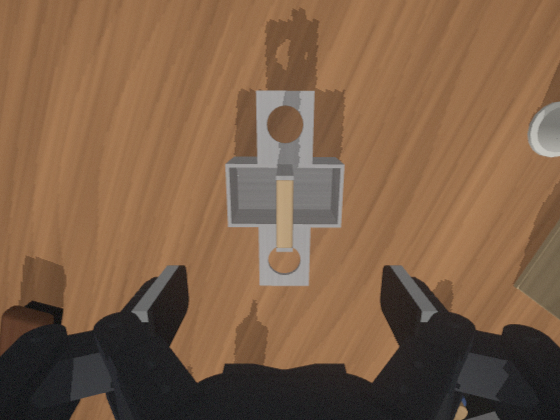

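Run:
```python
from station import ctrl
from h import *
c=ctrl.camera_info("wrist");H=.05
M=[[0,.06,H],[-.023,.086,H],[.023,.086,H],[-.023,-.086,H],[.023,-.086,H],[-.05,.028,H],[.05,.028,H],[-.05,-.028,H],[.05,-.028,H]]
p=np.array([(285,124),(256,91),(314,91),(261,285),(309,285),(227,159),(344,159),(228,227),(341,227)],float)
v,r=fit([(c,M,p)],[.477,.015,.4]);print(v,r.round(1).tolist())
```

```text
[0.47856224 0.01796769 0.39976738] [[-0.0, 0.1], [-0.2, -1.0], [0.2, -1.0], [-0.8, 0.2], [0.3, 0.2], [-1.7, 4.5], [0.6, 4.6], [0.5, -0.4], [0.2, -0.3]]
```

The wrist view puts the tray at (0.4786, 0.018), yaw 0.400. That agrees with the other cameras to within 3 mm, and the bar at (285,213) is centred between the jaws. Descending.

Call:
send_rows(series=[{"tx": 0.1, "ty": 0, "tz": 2.5, "wx": 0, "wy": 0, "wz": 0, "jaw": 0}, {"tx": 0, "ty": -0.1, "tz": 2.5, "wx": 0, "wy": 0, "wz": 0, "jaw": 0}, {"tx": 0, "ty": 0, "tz": 2.5, "wx": 0, "wy": 0, "wz": 0, "jaw": 0}, {"tx": 0, "ty": 0, "tz": 1.5, "wx": 0, "wy": 0, "wz": 0, "jaw": 0}, {"tx": 0, "ty": 0, "tz": 0, "wx": 0, "wy": 0, "wz": 0, "jaw": 0}])

```text
t: 3.02
tool_pos: [0.4789, 0.0176, 0.1047]
tool_rot: [1.727, 2.617, 0.005]
contact_force: [-0.1, 1.2, 0.3]
opening: 0.0856
```

```bash
python3 d.py .4775 .0165 .088 .400
```

```text
t 3.02 pos [0.4789 0.0176 0.1047] shift cm [-0.0378 -0.1781  1.6696] turn [0.006  0.0032 0.0044] F [-0.0594  1.1654  0.2788] open 0.0856 q [-0.1189 -0.1802  2.0739  0.0002  1.2411 -0.5234]
```

Call:
send_rows(series=[{"tx": 0, "ty": -0.15, "tz": 1.7, "wx": 0.005, "wy": 0, "wz": 0, "jaw": 0}, {"tx": 0, "ty": 0, "tz": 0.3, "wx": 0, "wy": 0, "wz": 0, "jaw": 0}, {"tx": 0, "ty": 0, "tz": 0, "wx": 0, "wy": 0, "wz": 0, "jaw": 0.3}, {"tx": 0, "ty": 0, "tz": 0, "wx": 0, "wy": 0, "wz": 0, "jaw": 0.5}, {"tx": 0, "ty": 0, "tz": 0, "wx": 0, "wy": 0, "wz": 0, "jaw": 0.7}], squeeze=50)

```text
t: 3.65
tool_pos: [0.4797, 0.0169, 0.0865]
tool_rot: [1.725, 2.616, 0.002]
contact_force: [0.5, 0.1, -0.1]
opening: 0.0321
```

```bash
python3 d.py .4775 .0165 .088 .400
```

```text
t 3.65 pos [0.4797 0.0169 0.0865] shift cm [ 0.0443 -0.2171 -0.1532] turn [0.0052 0.0058 0.0047] F [ 0.494   0.1062 -0.0814] open 0.0321 q [-0.1185 -0.1524  2.0833 -0.0026  1.2033 -0.5222]
```

Call:
send_rows(series=[{"tx": 0, "ty": -0.1, "tz": 0, "wx": 0, "wy": 0, "wz": 0, "jaw": 0.8}, {"tx": 0, "ty": 0, "tz": 0, "wx": 0, "wy": 0, "wz": 0, "jaw": 1}, {"tx": 0, "ty": 0, "tz": 0, "wx": 0, "wy": 0, "wz": 0, "jaw": 1}, {"tx": 0, "ty": 0, "tz": 0, "wx": 0, "wy": 0, "wz": 0, "jaw": 1}], squeeze=50)

```text
t: 4.15
tool_pos: [0.4786, 0.0165, 0.0865]
tool_rot: [1.726, 2.616, 0.002]
contact_force: [0.2, 0.7, -0.4]
opening: 0.0113
```

```bash
python3 d.py .4775 .0165 .088 .400;python3 - <<'E'
from station import ctrl
import cv2
im=ctrl.get_image("wrist");cv2.imwrite("pics/w2.png",im[:,:,::-1])
E
```

```text
t 4.15 pos [0.4786 0.0165 0.0865] shift cm [ 0.0427 -0.0972 -0.1526] turn [0.0052 0.0058 0.0046] F [ 0.2204  0.7153 -0.3768] open 0.0113 q [-0.1198 -0.1554  2.0859 -0.0026  1.2036 -0.5234]
```

View pics/w2.png

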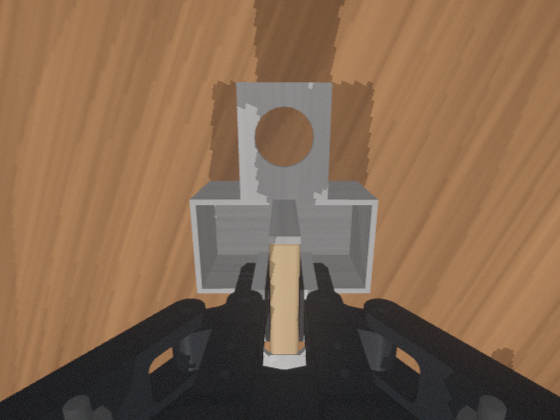

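The bar at (285,300) is held between the pads, with 11.3 mm opening. Lifting.

Call:
send_rows(series=[{"tx": 0, "ty": 0, "tz": -1, "wx": 0, "wy": 0, "wz": 0, "jaw": 1}, {"tx": 0, "ty": 0, "tz": -2, "wx": 0, "wy": 0, "wz": 0, "jaw": 1}, {"tx": 0, "ty": 0, "tz": -3, "wx": 0, "wy": 0, "wz": 0, "jaw": 1}, {"tx": 0, "ty": 0, "tz": -3, "wx": 0, "wy": 0, "wz": 0, "jaw": 1}, {"tx": 0, "ty": 0, "tz": -3, "wx": 0, "wy": 0, "wz": 0, "jaw": 1}])

```text
t: 4.82
tool_pos: [0.475, 0.0173, 0.2075]
tool_rot: [1.73, 2.622, -0.004]
contact_force: [-0.0, -0.9, -2.7]
opening: 0.0112
```

Call:
send_rows(series=[{"tx": 0, "ty": 0, "tz": -3, "wx": 0, "wy": 0, "wz": 0, "jaw": 1}, {"tx": 0, "ty": 0, "tz": -3, "wx": 0, "wy": 0, "wz": 0, "jaw": 1}, {"tx": 0, "ty": 0, "tz": -2, "wx": 0, "wy": 0, "wz": 0, "jaw": 1}, {"tx": 0, "ty": 0, "tz": 0, "wx": 0, "wy": 0, "wz": 0, "jaw": 1}])

```text
t: 5.32
tool_pos: [0.4755, 0.0175, 0.2945]
tool_rot: [1.726, 2.618, 0.001]
contact_force: [-0.1, 0.5, -2.2]
opening: 0.011
```

```bash
python3 d.py .527 -.328 .26 -.326
```

```text
t 5.33 pos [0.4755 0.0175 0.2945] shift cm [-33.775   -8.8858   3.5673] turn [0.005  0.003  0.7308] F [-0.1357  0.5401 -2.2459] open 0.011 q [-0.1185 -0.3444  1.8836 -0.0021  1.5971 -0.5233]
```

Call:
send_rows(series=[{"tx": -1.5, "ty": -0.4, "tz": 0, "wx": 0, "wy": 0, "wz": 0, "jaw": 1}, {"tx": -3, "ty": -0.8, "tz": 0, "wx": 0, "wy": 0, "wz": 0, "jaw": 1}, {"tx": -3.2, "ty": -0.8, "tz": 0, "wx": 0, "wy": 0, "wz": 0, "jaw": 1}, {"tx": -3.2, "ty": -0.8, "tz": 0, "wx": 0, "wy": 0, "wz": 0, "jaw": 1}, {"tx": -3.2, "ty": -0.8, "tz": 0, "wx": 0, "wy": 0, "wz": 0, "jaw": 1}])

```text
t: 5.95
tool_pos: [0.4954, -0.1316, 0.2858]
tool_rot: [-1.722, -2.62, 0.007]
contact_force: [0.5, -0.0, -2.4]
opening: 0.011
```

Call:
send_rows(series=[{"tx": -3.2, "ty": -0.8, "tz": 0, "wx": 0, "wy": 0, "wz": 0, "jaw": 1}, {"tx": -3.2, "ty": -0.8, "tz": 0, "wx": 0, "wy": 0, "wz": 0, "jaw": 1}, {"tx": -3.2, "ty": -0.8, "tz": 0, "wx": 0, "wy": 0, "wz": 0, "jaw": 1}, {"tx": -3, "ty": -0.8, "tz": 0, "wx": 0, "wy": 0, "wz": 0, "jaw": 1}, {"tx": -1.5, "ty": -0.4, "tz": 0, "wx": 0, "wy": 0, "wz": 0, "jaw": 1}])

```text
t: 6.58
tool_pos: [0.5134, -0.2846, 0.2737]
tool_rot: [-1.72, -2.602, 0.01]
contact_force: [0.6, -1.0, -2.2]
opening: 0.0109
```

Call:
send_rows(series=[{"tx": 0, "ty": 0, "tz": 0, "wx": 0, "wy": 0, "wz": 0.08, "jaw": 1}, {"tx": 0, "ty": 0, "tz": 0, "wx": 0, "wy": 0, "wz": 0.15, "jaw": 1}, {"tx": 0, "ty": 0, "tz": 0, "wx": 0, "wy": 0, "wz": 0.15, "jaw": 1}, {"tx": 0, "ty": 0, "tz": 0, "wx": 0, "wy": 0, "wz": 0.15, "jaw": 1}, {"tx": 0, "ty": 0, "tz": 0, "wx": 0, "wy": 0, "wz": 0.13, "jaw": 1}])

```text
t: 7.2
tool_pos: [0.5102, -0.2855, 0.2663]
tool_rot: [-2.485, -1.869, 0.026]
contact_force: [0.0, 1.3, -1.4]
opening: 0.0113
```

```bash
python3 d.py .527 -.328 .26 -.326
```

```text
t 7.2 pos [ 0.5102 -0.2855  0.2663] shift cm [-3.6188  2.8144  0.5124] turn [-0.0358 -0.0047  0.045 ] F [ 0.0099  1.2728 -1.3794] open 0.0113 q [-0.6342 -0.0328  1.6593 -0.0071  1.5505 -0.3529]
```

Call:
send_rows(series=[{"tx": -1.2, "ty": 1, "tz": 0, "wx": -0.015, "wy": 0, "wz": 0.02, "jaw": 1}, {"tx": -1.2, "ty": 1, "tz": 0, "wx": -0.015, "wy": 0, "wz": 0.02, "jaw": 1}, {"tx": -1.2, "ty": 0.8, "tz": 0, "wx": -0.01, "wy": 0, "wz": 0, "jaw": 1}, {"tx": 0, "ty": 0, "tz": 0, "wx": 0, "wy": 0, "wz": 0, "jaw": 1}])

```text
t: 7.7
tool_pos: [0.5265, -0.3316, 0.2631]
tool_rot: [-2.546, -1.84, -0.011]
contact_force: [0.9, 0.4, -1.3]
opening: 0.0113
```

```bash
python3 d.py .527 -.328 .26 -.326
```

```text
t 7.7 pos [ 0.5265 -0.3316  0.2631] shift cm [ 0.3538 -0.0634  0.3124] turn [ 0.0037 -0.0056  0.0066] F [ 0.9436  0.4289 -1.271 ] open 0.0113 q [-0.6844  0.0332  1.5983  0.0066  1.5085 -0.3655]
```

Call:
send_rows(series=[{"tx": 0.3, "ty": -0.05, "tz": 0.3, "wx": 0.004, "wy": -0.005, "wz": 0.006, "jaw": 1}, {"tx": 0, "ty": 0, "tz": 0, "wx": 0, "wy": 0, "wz": 0, "jaw": 1}])

```text
t: 7.95
tool_pos: [0.5269, -0.3283, 0.2597]
tool_rot: [-2.551, -1.831, -0.0]
contact_force: [-0.3, -0.4, -1.2]
opening: 0.0112
```

```bash
python3 d.py .527 -.328 .26 -.326
python3 - <<'E'
from station import ctrl
import cv2
for n in("scene","top","wrist"):
    im=ctrl.get_image(n)[:,:,::-1];cv2.imwrite(f"pics/{n}2.png",im)
    if n=="top": cv2.imwrite("pics/c5.png",cv2.resize(im[140:240,360:490],None,fx=6,fy=6,interpolation=cv2.INTER_CUBIC))
    if n=="scene": cv2.imwrite("pics/c6.png",cv2.resize(im[120:280,40:200],None,fx=3.7,fy=3.7,interpolation=cv2.INTER_CUBIC))
E
```

```text
t 7.95 pos [ 0.5269 -0.3283  0.2597] shift cm [ 0.0342  0.0041 -0.0312] turn [-0.0012 -0.0009  0.0005] F [-0.3211 -0.4073 -1.2497] open 0.0112 q [-0.6773  0.034   1.6032  0.0004  1.5058 -0.3518]
```

View pics/c5.png

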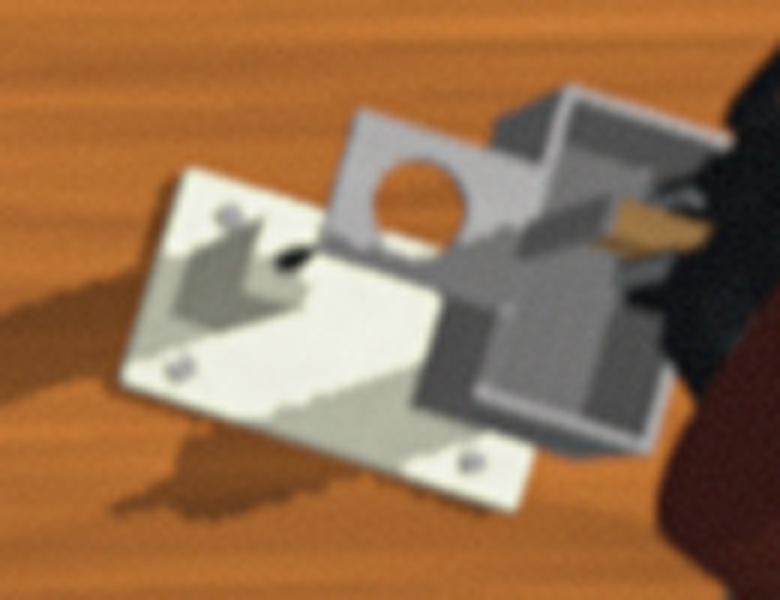

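View pics/c6.png

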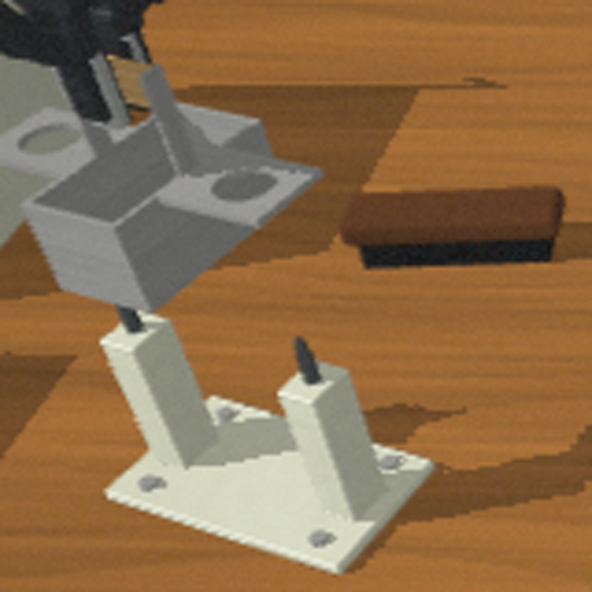

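View pics/wrist2.png

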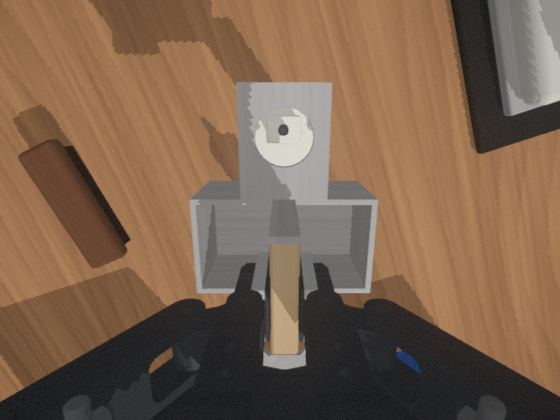

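Run:
```python
from station import ctrl
from h import *
c=ctrl.camera_info("wrist");K,Rm,t=map(np.array,(c["mtx"],c["R"],c["t"]))
def at(u,v,z):
    d=Rm.T@np.linalg.inv(K)@[u,v,1];C=-Rm.T@t;return C+d*(z-C[2])/d[2]
a=at(284.5,137,.2232);b=at(283,129,.128);b2=at(283,130,.122);print(a,b,b2)
y=-.326;ax=np.array([np.cos(y),np.sin(y)]);ay=np.array([-np.sin(y),np.cos(y)])
for q in(b,b2):
  d=(q-a)[:2];print("pin-hole along x,y mm",d@ax*1e3,d@ay*1e3)
# full tray pose from wrist pic
h=.2232
M=[[-.023,.086,h],[.023,.086,h],[-.05,.028,h],[.05,.028,h],[-.05,-.028,h],[.05,-.028,h],[0,.06,h]]
p=np.array([(237,83),(331,83),(193,201),(376,201),(192,292),(374,292),(284.5,137)],float)
v,r=fit([(c,M,p)],[.527,-.328,-.326]);print(v,r.round(1).tolist())
# post top and base consistency: post-top centre 
P=place([.5254,-.3296,-.325],[[0,.06,.128]]);print(proj(c,P))
P=place([.5269,-.3299,-.3256],[[0,.06,.128]]);print(proj(c,P))
```

```text
[ 0.54698592 -0.27078335  0.2232    ] [ 0.54597036 -0.27040221  0.128     ] [ 0.54562286 -0.27136104  0.122     ]
pin-hole along x,y mm -1.0841319469207271 0.035826458701782145
pin-hole along x,y mm -1.1062565486277083 -0.9837960743954034
[ 0.52750792 -0.328101   -0.3256713 ] [[-0.7, -0.3], [1.2, -0.3], [-3.1, -1.1], [2.7, -1.2], [5.8, 1.8], [-3.1, 1.7], [-0.2, 1.1]]
[[282.25271504 132.50787127]]
[[284.23562285 132.25001715]]
```

Through the near hole (284,137), the pin tip is visible at (283,130). That works out to about 1 mm off alignment, with ±10 mm of room. Lowering.

Call:
send_rows(series=[{"tx": 0, "ty": -0.1, "tz": 1, "wx": 0, "wy": 0, "wz": 0, "jaw": 1}, {"tx": 0, "ty": 0, "tz": 2, "wx": 0, "wy": 0, "wz": 0, "jaw": 1}, {"tx": 0, "ty": 0, "tz": 1.5, "wx": 0, "wy": 0, "wz": 0, "jaw": 1}, {"tx": 0, "ty": 0, "tz": 0, "wx": 0, "wy": 0, "wz": 0, "jaw": 1}])

```text
t: 8.6
tool_pos: [0.5253, -0.3273, 0.2107]
tool_rot: [-2.549, -1.831, 0.001]
contact_force: [-0.9, -0.8, -1.9]
opening: 0.0115
```

```bash
python3 d.py .526 -.328 .1405 -.326
```

```text
t 8.6 pos [ 0.5253 -0.3273  0.2107] shift cm [-0.0548  0.1053  7.0231] turn [-0.0024 -0.0013  0.001 ] F [-0.8552 -0.7877 -1.9341] open 0.0115 q [-0.6775  0.0609  1.6575  0.0004  1.4258 -0.3526]
```

Call:
send_rows(series=[{"tx": 0, "ty": 0.05, "tz": 1, "wx": 0, "wy": 0, "wz": 0, "jaw": 1}, {"tx": 0, "ty": 0, "tz": 1.5, "wx": 0, "wy": 0, "wz": 0, "jaw": 1}, {"tx": 0, "ty": 0, "tz": 1, "wx": 0, "wy": 0, "wz": 0, "jaw": 1}, {"tx": 0, "ty": 0, "tz": 0, "wx": 0, "wy": 0, "wz": 0, "jaw": 1}])

```text
t: 9.1
tool_pos: [0.5258, -0.3275, 0.1731]
tool_rot: [-2.549, -1.831, 0.001]
contact_force: [0.6, 1.0, -2.9]
opening: 0.0113
```

```bash
python3 d.py .526 -.328 .1405 -.326
python3 - <<'E'
from station import ctrl
import cv2
for n in("scene","wrist"):
    im=ctrl.get_image(n)[:,:,::-1];cv2.imwrite(f"pics/{n}3.png",im)
    if n=="scene": cv2.imwrite("pics/c7.png",cv2.resize(im[130:280,40:200],None,fx=3.7,fy=3.7,interpolation=cv2.INTER_CUBIC))
E
```

```text
t 9.1 pos [ 0.5258 -0.3275  0.1731] shift cm [-0.0473  0.0439  3.2618] turn [-0.0025 -0.0013  0.0009] F [ 0.64    0.9884 -2.9162] open 0.0113 q [-0.6773  0.0922  1.689   0.0004  1.3632 -0.3523]
```

View pics/c7.png

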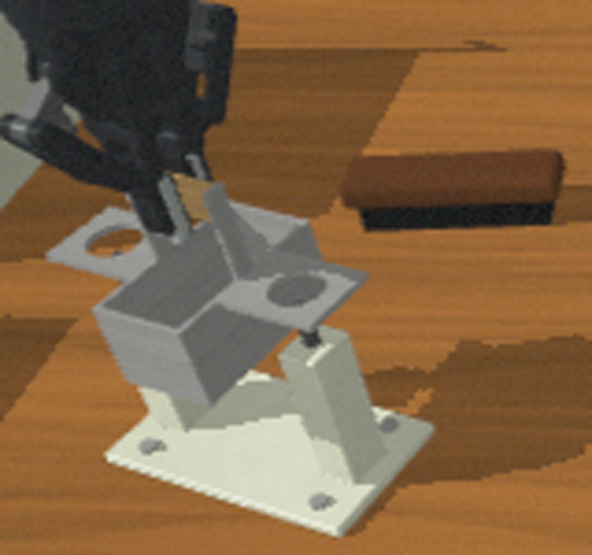

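View pics/wrist3.png

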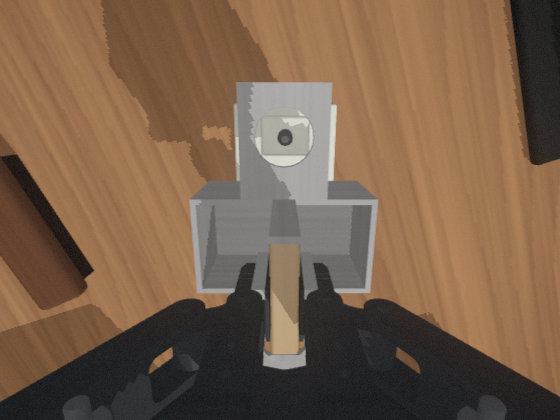

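The pin at (285,137) sits dead centre in the near hole, and the tray is level just above the pins.

Call:
send_rows(series=[{"tx": 0, "ty": 0, "tz": 0.8, "wx": 0, "wy": 0, "wz": 0, "jaw": 1}, {"tx": 0, "ty": 0, "tz": 0.8, "wx": 0, "wy": 0, "wz": 0, "jaw": 1}, {"tx": 0, "ty": 0, "tz": 0.6, "wx": 0, "wy": 0, "wz": 0, "jaw": 1}, {"tx": 0, "ty": 0, "tz": 0.3, "wx": 0, "wy": 0, "wz": 0, "jaw": 1}, {"tx": 0, "ty": 0, "tz": 0, "wx": 0, "wy": 0, "wz": 0, "jaw": 1}])

```text
t: 9.82
tool_pos: [0.5269, -0.3283, 0.1489]
tool_rot: [2.551, 1.832, 0.001]
contact_force: [-0.1, 0.4, -1.7]
opening: 0.0107
```

```bash
python3 d.py .526 -.328 .1405 -.326
```

```text
t 9.82 pos [ 0.5269 -0.3283  0.1489] shift cm [-0.0011 -0.0928  0.8399] turn [0.0014 0.0001 0.001 ] F [-0.1098  0.386  -1.7426] open 0.0107 q [-0.6772  0.115   1.7068  0.0004  1.3185 -0.3523]
```

Call:
send_rows(series=[{"tx": 0, "ty": -0.05, "tz": 0.3, "wx": 0, "wy": 0, "wz": 0, "jaw": 1}, {"tx": 0, "ty": 0, "tz": 0.3, "wx": 0, "wy": 0, "wz": 0, "jaw": 1}, {"tx": 0, "ty": 0, "tz": 0, "wx": 0, "wy": 0, "wz": 0, "jaw": 1}])

```text
t: 10.2
tool_pos: [0.5266, -0.3283, 0.143]
tool_rot: [2.55, 1.832, 0.002]
contact_force: [0.2, 0.2, -1.1]
opening: 0.011
```

```bash
python3 d.py .526 -.328 .1405 -.326
```

```text
t 10.2 pos [ 0.5266 -0.3283  0.143 ] shift cm [ 0.0106 -0.0679  0.2503] turn [0.0022 0.0004 0.001 ] F [ 0.1522  0.1511 -1.1307] open 0.011 q [-0.6775  0.1198  1.712   0.0004  1.3076 -0.3527]
```

Call:
send_rows(series=[{"tx": 0, "ty": 0, "tz": 0.15, "wx": 0, "wy": 0, "wz": 0, "jaw": 1}, {"tx": 0, "ty": 0, "tz": 0, "wx": 0, "wy": 0, "wz": 0, "jaw": 1}])

```text
t: 10.45
tool_pos: [0.5267, -0.3284, 0.1416]
tool_rot: [2.55, 1.831, 0.002]
contact_force: [-0.5, -0.4, -2.5]
opening: 0.0112
```

Call:
send_rows(series=[{"tx": 0, "ty": 0, "tz": 0.1, "wx": 0, "wy": 0, "wz": 0, "jaw": 1}, {"tx": 0, "ty": 0, "tz": 0, "wx": 0, "wy": 0, "wz": 0, "jaw": 1}])

```text
t: 10.7
tool_pos: [0.5269, -0.3285, 0.1409]
tool_rot: [2.549, 1.831, 0.002]
contact_force: [-0.2, 0.3, -1.8]
opening: 0.0109
```

```bash
python3 d.py .526 -.328 .1405 -.326
```

```text
t 10.7 pos [ 0.5269 -0.3285  0.1409] shift cm [ 0.0206 -0.1     0.0409] turn [0.0031 0.0008 0.001 ] F [-0.165   0.2973 -1.82  ] open 0.0109 q [-0.6775  0.1221  1.7132  0.0004  1.3032 -0.3526]
```

Not yet in contact, as the force still reads the tray's weight. Continuing in 1 mm steps.

Call:
send_rows(series=[{"tx": 0, "ty": 0, "tz": 0.1, "wx": 0, "wy": 0, "wz": 0, "jaw": 1}, {"tx": 0, "ty": 0, "tz": 0, "wx": 0, "wy": 0, "wz": 0, "jaw": 1}])

```text
t: 10.95
tool_pos: [0.5271, -0.3286, 0.1407]
tool_rot: [2.549, 1.831, 0.002]
contact_force: [-0.4, 0.2, -0.9]
opening: 0.0113
```

```bash
for i in 1; do python3 d.py .526 -.328 .1405 -.326; done
```

```text
t 10.95 pos [ 0.5271 -0.3286  0.1407] shift cm [ 0.0226 -0.1278  0.0237] turn [0.0037 0.001  0.001 ] F [-0.4248  0.2235 -0.9103] open 0.0113 q [-0.6773  0.1225  1.7131  0.0003  1.3022 -0.3524]
```

Call:
send_rows(series=[{"tx": 0, "ty": 0, "tz": 0.15, "wx": 0, "wy": 0, "wz": 0, "jaw": 1}, {"tx": 0, "ty": 0, "tz": 0.1, "wx": 0, "wy": 0, "wz": 0, "jaw": 1}])

```text
t: 11.2
tool_pos: [0.5274, -0.3287, 0.1404]
tool_rot: [2.548, 1.831, 0.002]
contact_force: [-2.3, 1.8, 5.1]
opening: 0.0113
```

```bash
python3 d.py .526 -.328 .1405 -.326
python3 - <<'E'
from station import ctrl
import cv2
for n in("scene","wrist"):
    im=ctrl.get_image(n)[:,:,::-1];cv2.imwrite(f"pics/{n}4.png",im)
    if n=="scene": cv2.imwrite("pics/c8.png",cv2.resize(im[150:280,40:180],None,fx=4.5,fy=4.5,interpolation=cv2.INTER_CUBIC))
E
```

```text
t 11.2 pos [ 0.5274 -0.3287  0.1404] shift cm [ 0.0247 -0.1559 -0.0062] turn [0.0039 0.0012 0.0011] F [-2.3037  1.7685  5.0571] open 0.0113 q [-0.6772  0.1233  1.7128  0.0003  1.3015 -0.3523]
```

View pics/c8.png

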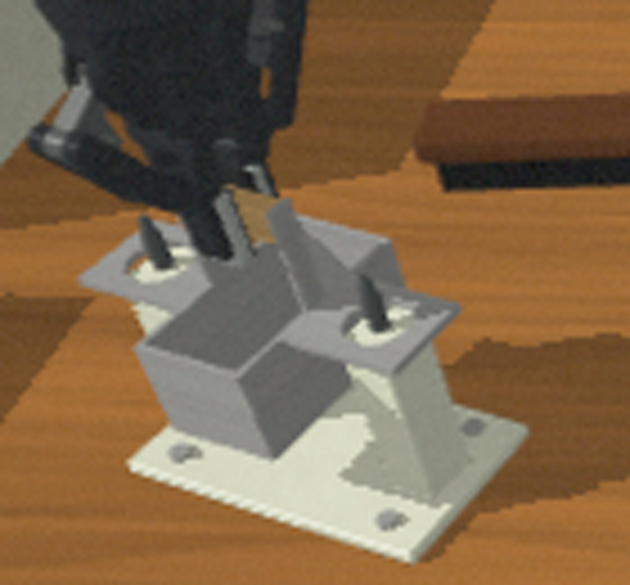

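View pics/wrist4.png

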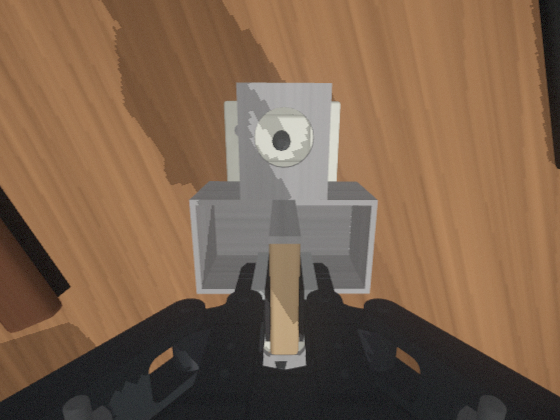

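Both pins are through both holes (scene crop (153,240) and (370,300)), and the posts are bearing about 6 N. Opening gently.

Call:
send_rows(series=[{"tx": 0, "ty": 0, "tz": 0, "wx": 0, "wy": 0, "wz": 0, "jaw": 0.8}, {"tx": 0, "ty": 0, "tz": 0, "wx": 0, "wy": 0, "wz": 0, "jaw": 0.7}, {"tx": 0, "ty": 0, "tz": 0, "wx": 0, "wy": 0, "wz": 0, "jaw": 0.5}, {"tx": 0, "ty": 0, "tz": 0, "wx": 0, "wy": 0, "wz": 0, "jaw": 0.4}, {"tx": 0, "ty": 0, "tz": 0, "wx": 0, "wy": 0, "wz": 0, "jaw": 0.4}], squeeze=20)

```text
t: 11.92
tool_pos: [0.5277, -0.3292, 0.1396]
tool_rot: [2.547, 1.83, 0.003]
contact_force: [0.4, 0.0, -0.4]
opening: 0.0511
```

```bash
python3 d.py .526 -.328 .26 -.326
```

```text
t 11.93 pos [ 0.5277 -0.3292  0.1396] shift cm [  0.0364  -0.1355 -12.036 ] turn [0.0055 0.0016 0.0009] F [ 0.3705  0.0448 -0.38  ] open 0.0511 q [-0.6775  0.1242  1.7131  0.0005  1.2985 -0.3525]
```

Call:
send_rows(series=[{"tx": 0, "ty": 0, "tz": -1, "wx": 0, "wy": 0, "wz": 0, "jaw": 0.4}, {"tx": 0, "ty": 0, "tz": -2, "wx": 0, "wy": 0, "wz": 0, "jaw": 0.4}, {"tx": 0, "ty": 0, "tz": -3, "wx": 0, "wy": 0, "wz": 0, "jaw": 0.4}, {"tx": 0, "ty": 0, "tz": -4, "wx": 0, "wy": 0, "wz": 0, "jaw": 0.4}, {"tx": 0, "ty": 0, "tz": -4, "wx": 0, "wy": 0, "wz": 0, "jaw": 0.4}])

```text
t: 12.55
tool_pos: [0.5261, -0.3279, 0.285]
tool_rot: [2.55, 1.832, 0.002]
contact_force: [-0.1, -0.1, 1.1]
opening: 0.0511
```

Call:
send_rows(series=[{"tx": 4, "ty": -2, "tz": -2, "wx": 0, "wy": 0, "wz": 0, "jaw": 0.4}, {"tx": 4, "ty": -2, "tz": 0, "wx": 0, "wy": 0, "wz": 0, "jaw": 0.4}, {"tx": 4, "ty": -2, "tz": 0, "wx": 0, "wy": 0, "wz": 0, "jaw": 0.4}, {"tx": 0, "ty": 0, "tz": 0, "wx": 0, "wy": 0, "wz": 0, "jaw": 0.4}, {"tx": 0, "ty": 0, "tz": 0, "wx": 0, "wy": 0, "wz": 0, "jaw": 0.4}])

```text
t: 13.18
tool_pos: [0.5096, -0.194, 0.3215]
tool_rot: [2.534, 1.817, 0.016]
contact_force: [-0.2, -0.8, 0.3]
opening: 0.0511
```

Run:
```python
from station import ctrl
import cv2
for n in("scene","top"):
    im=ctrl.get_image(n)[:,:,::-1];cv2.imwrite(f"pics/{n}5.png",im)
    if n=="scene": cv2.imwrite("pics/c9.png",cv2.resize(im[170:280,50:170],None,fx=5,fy=5,interpolation=cv2.INTER_CUBIC))
print(ctrl.get_obs()["t"],ctrl.get_obs()["contact_force"],ctrl.get_obs()["dq"])
```

```text
13.275 [ 0.31969181 -0.26371028  0.12485604] [-0.0077294   0.01290064  0.00849151 -0.00153931 -0.00278575  0.00071773]
```

View pics/c9.png

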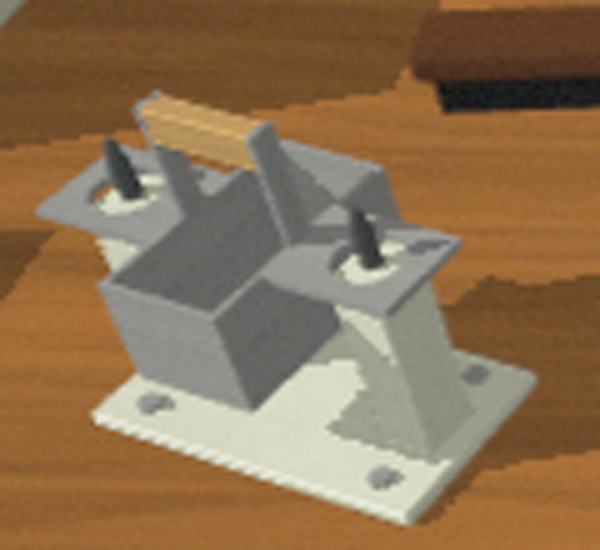

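View pics/top5.png

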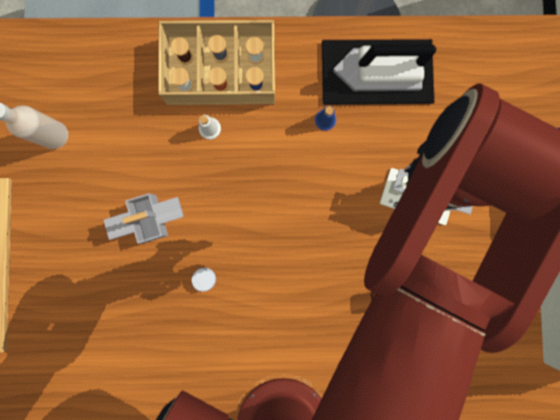

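The tray hangs level with both pins through its holes (crop (125,170) and (365,240)) and the gripper is clear. The solid-eared tray still stands at (143,217).

```bash
python3 -c "
from station import ctrl
print(ctrl.finish_job())"
```

```text
the job is handed in; nothing more can be done
None
```

I hung the tray with the holed ears on the white twin-post holder, let go, and moved the gripper well clear. The job was handed in at about 13.3 s of the 38 s allowed.

- **Picking up and aligning:** The wrist camera confirmed the tray's position to within 3 mm of the fixed cameras. Above the holder, the near pin was about 1 mm off the centre of its hole.
- **Lowering:** I lowered it in small steps until the posts took the weight, with a reading of about 5 N on the wrist, and then opened the jaws.
- **Last checks:** The scene picture after release shows both pins up through both holes and the ears lying flat on the posts. The top picture shows the solid-eared tray where it started. The force on the tool was near zero.
- **Not fully checked:** In the top view the arm hid most of the hung tray, so the seating check rests on the scene view. No checks failed. The first move calls were refused for missing row fields, and nothing moved then.

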